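# Roll up the stage wheel of the green-capped sample

### The arm

A 6-joint arm with a two-finger parallel gripper is mounted at the origin on a cart in front of the work surface, level with it; the furniture and walls round the work are solid. World frame = base frame: x ahead of the robot, y to its left, z up, the work surface at z = 0. Lengths are in m, angles in rad, forces in N, time in s.
With the tool pointing down it reaches from about 0.4 to 0.825 m from the base axis. Payload 7 kg.
Tool frame: the origin (TCP) lies at the centre of the arm's flange, where the gripper is bolted on; the fingertips stand 178 mm ahead of it and the grasp point (between the pads) lies 159 mm ahead of it; z points along the fingers, y is the direction in which the jaws open and shut (so a half turn about z gives the same grasp; the last joint's range is limited). The gripper opens to 88 mm and grips with 3 to 60 N. Pads are 19 mm wide; open, the fingers measure 130 mm over their backs; the gripper's body (78 mm by 193 mm) begins 47 mm behind the grasp point.
Start: joints at [1.51, 0.359, 0.012, 0, -1.224, -0.288], TCP at [0.231, 0.634, 0.405] pointing down, gripper open.
Joint ranges: [-3.07, 3.07], [-1.43, 2.12], [-1.02, 1.25], [-3.03, 1.67], [-3.05, -0], [-3.03, 3.03]. Speed limits (rad/s): [2.39, 2.39, 3.01, 3.14, 3.14, 3.14].

### API

Orientations are given as [roll, pitch, yaw] about the fixed x, y, z axes, in that order (R = Rz(yaw) Ry(pitch) Rx(roll)).
In Python, from station import arm gives the robot as it stands.
- The arm moves only by the shell command python3 -m handwheel 'ROWS' [OPENING] [FORCE]. ROWS is JSON, a list of rows, each a list of 4 numbers: the shift along the world's x, y, z in cm, then the turn about the world's z in rad. In form: [[dx, dy, dz, yaw], ...]. A call has 1 to 20 rows; each row shifts and turns the commanded pose from where the row before left it; what a row does not reach is not made up. A row lasts 1/10 s, in which the tool goes at most 50 mm and 8.59 degrees, less where a joint would pass 70% of its speed; a pose out of reach is approached as far as the arm can. A call is refused whole if a number of a shift passes 5 or a number of a turn 0.15, either way. A call with a gripper value outside its range is refused whole. OPENING is the closure, from 0 (fully open) to 1 (shut), set as the call begins (- or left out, the last holds). The fingers move at their own pace and stop on an object; FORCE is the grip in N (left out, the last holds). Time passes only in rows, so rows that do not move let the fingers close. It gives the time, the measured TCP pose, the force and the opening at its end, in the units of the state.
- arm.get_state(): the state, without advancing time (a new reading comes with each control period).
- arm.grab_frame(name): name is "side" or "top" or "wrist"; returns a dict with "image" (420x560x3 uint8, red, green, blue), "depth" (420x560 float32, m along the optical axis (not along the pixel's ray), 0 where there is no reading), "vfov" (degrees; the focal length in pixels is half the picture's height over the tangent of half this angle, whatever the lens; pixels are square), "cx", "cy" (the principal point, pixels), "k1" (the pictures are not rectified: a ray, as slopes to the right and down, at radius r is drawn at 1 + k1 r^2 times it, then the intrinsics apply), "rvec" (rotation vector, rad) and "tvec" (3), from world to camera coordinates, as OpenCV has them. Camera axes: x right, y down, z forward; pixel columns grow to the right and rows downward; lengths in m; the calibration is good to about 2 mm. A picture is of the moment at which its call begins.
- arm.job_done(): hands the job in, once; it reports no verdict.
The state is a dict: "t": time; "q": joint angles; "qd": joint speeds; "joint_efforts": joint torques, N m; "eef_pos": TCP position; "ee_rot": TCP orientation; "force": force on the tool from outside, world axes, zero at the start; "moment": the same for the moment, N m; "width": finger opening in m.
Only numpy, scipy, OpenCV 4.12 (cv2) and the standard library are available. Lean on these libraries where they do the work, as an engineer would, in place of code of your own. Each camera call takes 0.05 s, during which the arm holds its last target.

### The job

Three grey sample stands on the bench each hold a jar behind a ridged black stage wheel. The sample in the green-capped jar is ready: roll the wheel of its stand up and away from the robot, pushing ridge after ridge, until its orange ridge stands straight up between the two white marks, and let go of it. Leave the wheels of the red-capped and the blue-capped jar as they are.

Things in the scene. Friction and masses are not known exactly. Their poses are not given: they have to be found in the camera images.
- wheel_green (a joint): Wheel angle (rad) on the green-capped jar's stand. 0: orange ridge straight up between the white marks; negative: it is that far down on the robot's side. Grows as the wheel's top rolls away from the robot (+x of axle_green). Starts at -1.75 to -1.15, stops at -1.9 and 0.7. No clicks: a friction brake (about 3 N at a ridge) holds it where it is left.
- axle_green (a point): Centre of that wheel, on its axle, 60 mm above the bench; does not turn with it. x: level, away from the robot (yaw within 0.2 rad); y: along the axle; z: up. Black drum of 33 mm radius, 34 mm wide, open to front, top and back; 8 straight ridges along y, every 45 degrees, 7 mm thick, reaching out to 45 mm radius; one is orange, the others have 1 to 7 white dots.
- stand_green: Grey stand, fixed; origin on the bench under the axle, axes as axle_green. Plate 180 x 84 mm, 10 mm high, from x = -50 to 130 mm. The wheel runs between two dark cheeks (at y = 21 to 27 mm either side) that reach 86 mm above the bench, the white marks on them 89 mm. The green-capped jar (45 mm wide, top 73 mm above the bench) is fixed at x = 95 mm.
- orange_red (a point): Outer edge, at the middle of its width, of the orange ridge on the wheel of the stand with the red-capped jar, 45 mm from that wheel's axle. Same stand, not to be turned.
- orange_blue (a point): Outer edge, at the middle of its width, of the orange ridge on the wheel of the stand with the blue-capped jar, 45 mm from that wheel's axle. Same stand, not to be turned.

How it is judged:
By the outcome, as a careful person would: the job done as asked, in the order asked, and still so for the second after the job is handed in, with the robot touching nothing.
It also fails if it takes over 35 s, if anything falls off the work surface, if the arm or the gripper's body presses on something with over 40 N, if the wrist force passes 120 N, or if a joint passes its speed limit or range.

## Working session

There is one attempt and no reset: what is moved stays moved. The work goes in short steps, Python scripts to look and compute and a shell command to move; the robot and the scene stay as the last step left them, time stands still between calls to the robot, and variables do not carry over. Pictures are saved under pics/ and viewed, and the job is handed in when it is done.

```bash
ls; mkdir -p pics; cat > h.py <<'E'
import numpy as np,cv2
from station import arm
def grab(n,tag):
    f=arm.grab_frame(n); cv2.imwrite(f'pics/{tag}.png',f['image'][:,:,::-1]); np.save(f'pics/{tag}.npy',f,allow_pickle=True); return f
def load(tag): return np.load(f'pics/{tag}.npy',allow_pickle=True).item()
def par(f):
    h=f['image'].shape[0]; F=h/2/np.tan(np.radians(f['vfov'])/2)
    R=cv2.Rodrigues(np.array(f['rvec'],float))[0]; return F,R,np.array(f['tvec'],float)
def slopes(f,u,v):
    F,R,t=par(f); d=np.array([(u-f['cx'])/F,(v-f['cy'])/F]); s=d.copy()
    for _ in range(30): s=d/(1+f['k1']*(s@s))
    return s
def onplane(f,u,v,z):
    F,R,t=par(f); s=slopes(f,u,v); d=R.T@np.array([*s,1]); c=-R.T@t
    return c+d*(z-c[2])/d[2]
def depthpt(f,u,v):
    F,R,t=par(f); s=slopes(f,u,v); Z=f['depth'][int(round(v)),int(round(u))]
    return R.T@(np.array([*s,1])*Z-t)
def proj(f,p):
    F,R,t=par(f); q=R@np.array(p)+t; s=q[:2]/q[2]; s=s*(1+f['k1']*(s@s)); return s*F+[f['cx'],f['cy']]
E
python3 - <<'E'
from h import *
for n in ['side','top','wrist']:
    f=grab(n,n+'0'); F,R,t=par(f); print(n,-R.T@t,R[2],f['k1'])
print(arm.get_state())
E
```

```text
pics
side [0.49506746 0.92739593 0.43030096] [ 0.02994772 -0.94031541 -0.33898388] -0.16965726223196256
top [0.37309241 0.02862395 1.22658549] [ 0.13154069 -0.00297434 -0.99130631] 0.06495931781275675
wrist [0.30101238 0.60774661 0.38293851] [-0.26431437  0.09490632 -0.95975554] -0.014646293955612608
{'t': 0.15, 'q': array([ 1.51010264e+00,  3.59213511e-01,  1.12743809e-02, -2.56664447e-04,
       -1.22408531e+00, -2.88118758e-01]), 'qd': array([ 0.00085505, -0.00289155,  0.0031692 ,  0.00062577, -0.00121506,
       -0.00055804]), 'joint_efforts': array([-1.14314895e-03, -5.83277965e+01,  2.93289560e+01,  7.00124010e+00,
        8.76600476e-03, -1.16115593e-04]), 'eef_pos': array([0.23064597, 0.63422046, 0.40394532]), 'ee_rot': array([ 3.14034659e+00, -1.17631687e-04, -3.48899736e-01]), 'force': array([ 0.06669245, -0.3239485 ,  0.11516095]), 'moment': array([-0.06501734, -0.02583448,  0.00426246]), 'width': 0.08765300934537844}
```

View pics/top0.png

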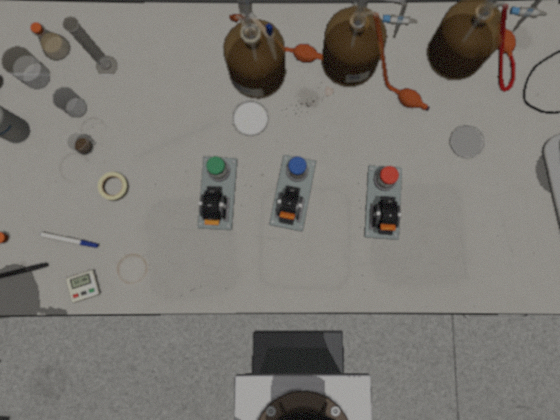

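View pics/side0.png

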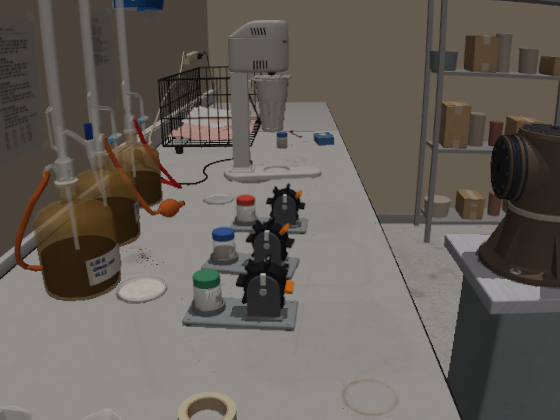

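View pics/wrist0.png

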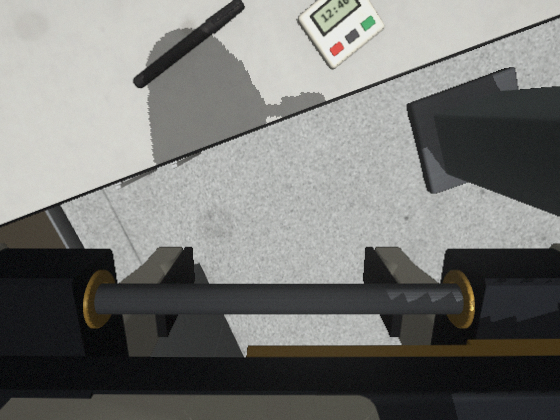

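The top view shows the green stand at left, with its cap at about (216,165), wheel at (213,206) and orange ridge at (211,221). The side view has the same stand nearest, with its wheel at (265,290). Next I'll measure it.

```bash
python3 - <<'E'
from h import *
t=load('top0'); s=load('side0')
a=cv2.resize(t['image'][145:240,185:260],None,fx=6,fy=6,interpolation=cv2.INTER_CUBIC)
b=cv2.resize(s['image'][250:335,175:310],None,fx=5,fy=5,interpolation=cv2.INTER_CUBIC)
cv2.imwrite('pics/a.png',a[:,:,::-1]);cv2.imwrite('pics/b.png',b[:,:,::-1])
hsv=cv2.cvtColor(t['image'],cv2.COLOR_RGB2HSV)
def blob(m):
    n,l,st,c=cv2.connectedComponentsWithStats(m.astype(np.uint8)); 
    return [(st[i],c[i]) for i in range(1,n) if st[i][4]>25]
roi=np.zeros(hsv.shape[:2],bool); roi[140:245,190:420]=1
H,S,V=[hsv[...,i].astype(int) for i in range(3)]
for nm,m,z in [('green',(H>55)&(H<90)&(S>120),.073),('blue',(H>100)&(H<130)&(S>120),.073),('red',((H<6)|(H>174))&(S>140),.073),('orange',(H>6)&(H<20)&(S>170)&(V>120),.06)]:
    for st,c in blob(m&roi): print(nm,st,c,onplane(t,*c,z).round(4), depthpt(t,*c).round(4))
hs=cv2.cvtColor(s['image'],cv2.COLOR_RGB2HSV);H,S,V=[hs[...,i].astype(int) for i in range(3)]
roi[:]=0; roi[180:330,175:320]=1
for st,c in blob((H>6)&(H<20)&(S>170)&(V>120)&roi): print('side orange',st,c,depthpt(s,*c).round(4))
# plate by height from depth in top
pts=np.array([[depthpt(t,u,v) for u in range(185,420)] for v in range(145,245)])
np.save('pics/pts.npy',pts)
x,y,z=pts[...,0],pts[...,1],pts[...,2]
for lo,hi in [(0,.005),(.006,.015),(.08,.11)]: print(lo,((z>lo)&(z<hi)).sum())
m=(z>.006)
n,l,st,c=cv2.connectedComponentsWithStats(m.astype(np.uint8))
for i in range(1,n):
    if st[i][4]>300:
        q=pts[l==i][:,:2].astype(np.float32); r=cv2.minAreaRect(q); print(r)
E
```

```text
green [208 158  16  16 127] [215.5984252  165.28346457] [0.638  0.2024 0.073 ] [0.6372 0.2018 0.0767]
blue [289 158  17  17 228] [296.91666667 165.49561404] [0.6373 0.0116 0.073 ] [0.6377 0.0116 0.0712]
red [380 167  18  17 245] [388.58367347 174.89387755] [ 0.6141 -0.2028  0.073 ] [ 0.6139 -0.2026  0.074 ]
orange [280 212  14   7  64] [286.53125  215.203125] [0.5212 0.0363 0.06  ] [0.5174 0.0361 0.09  ]
orange [206 220  12   4  38] [211.42105263 221.73684211] [0.5063 0.2119 0.06  ] [0.5056 0.2109 0.0659]
orange [381 225  14   5  68] [387.5        226.94117647] [ 0.493  -0.1995  0.06  ] [ 0.49   -0.1936  0.0899]
side orange [280 223  10  10  39] [284.87179487 227.46153846] [0.5162 0.0411 0.09  ]
side orange [285 280   9  12  79] [288.70886076 285.97468354] [0.5064 0.2172 0.059 ]
0 9233
0.006 3378
0.08 1591
((0.5067583322525024, 0.17148947715759277), (0.360641211271286, 0.1518103927373886), 24.076969146728516)
((0.5260768532752991, 0.03174817934632301), (0.0859258845448494, 0.29993924498558044), 79.71720123291016)
((0.4827100932598114, -0.1460280865430832), (0.1596137285232544, 0.3802642822265625), 54.883758544921875)
```

View pics/a.png

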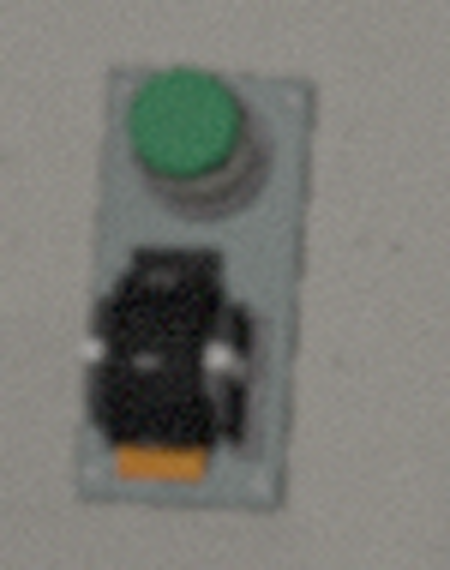

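View pics/b.png

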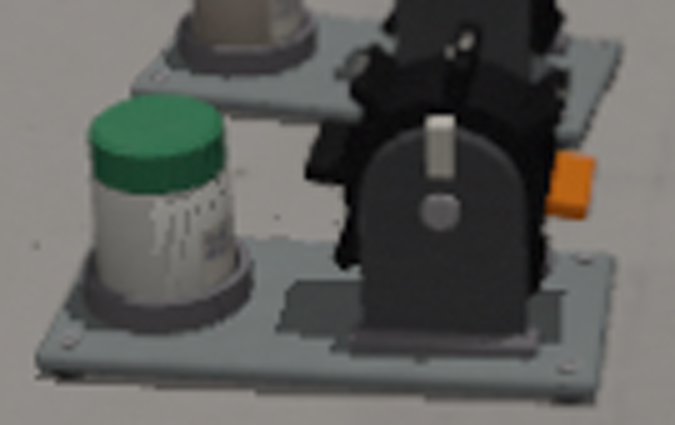

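The top crop shows the plate corners at crop pixels (110,68), (313,88), (283,508) and (80,497). The white marks are at (93,350) and (222,355). The side crop shows the orange ridge near level on the robot's side, at about -1.7 to -1.8 rad, or a bit above horizontal.

```bash
python3 - <<'E'
from h import *
t=load('top0'); s=load('side0')
A=lambda x,y,z:onplane(t,185+(x+.5)/6-.5,145+(y+.5)/6-.5,z)
P=[A(x,y,.01) for x,y in [(110,68),(313,88),(283,508),(80,497)]]
for p in P: print(p.round(4))
d=(P[0]+P[1]-P[2]-P[3])/2; print('len',np.linalg.norm(d),'wid',np.linalg.norm(P[0]-P[1]),np.linalg.norm(P[3]-P[2]),'yaw',np.arctan2(d[1],d[0]))
l=(P[0]-P[3]);r=P[1]-P[2];print('edge yaws',np.arctan2(l[1],l[0]),np.arctan2(r[1],r[0]))
u=d/np.linalg.norm(d); c=sum(P)/4; print('axle from plate',c-0.04*u)
M=[A(93,350,.088),A(222,355,.088)]; print('marks',M,(M[0]+M[1])/2, np.linalg.norm(M[0]-M[1]))
cap=onplane(t,215.6,165.3,.073); print('axle from cap',cap-.095*u)
# side: ridge outer edge (575,155)->(597,215) in crop; near end at y of wheel+17mm
F,R,tv=par(s); cc=-R.T@tv
ax=c-0.04*u; n=np.array([-u[1],u[0],0])
for off in (.017,.0):
  for x,y in [(597,155),(588,218),(575,185),(593,187),(440,212)]:
    sl=slopes(s,175+(x+.5)/5-.5,250+(y+.5)/5-.5); dd=R.T@np.array([*sl,1])
    o=.027 if x==440 else off
    p0=ax+n*o; k=((p0-cc)@n)/(dd@n); p=cc+k*dd; rel=p-p0
    print(off,x,y,'x',(rel@u).round(4),'z',p[2].round(4),'ang',np.arctan2(rel@u,p[2]-.06).round(3))
E
```

```text
[0.6762 0.2435 0.01  ]
[0.6677 0.1598 0.01  ]
[0.4934 0.17   0.01  ]
[0.4981 0.2522 0.01  ]
len 0.1764097226432979 wid 0.08415115219532265 0.08227868676817937 yaw -0.053471586575964625
edge yaws -0.04847774052160302 -0.05856899227221796
axle from plate [0.54391651 0.20851547 0.01      ]
marks [array([0.54652977, 0.23412319, 0.088     ]), array([0.54450297, 0.18498334, 0.088     ])] [0.54551637 0.20955327 0.088     ] 0.04918162635317106
axle from cap [0.54310691 0.20744214 0.073     ]
0.017 597 155 x -0.0468 z 0.074 ang -1.28
0.017 588 218 x -0.0441 z 0.0519 ang -1.752
0.017 575 185 x -0.04 z 0.0634 ang -1.486
0.017 593 187 x -0.0456 z 0.0629 ang -1.508
0.017 440 212 x 0.0011 z 0.0577 ang 2.706
0.0 597 155 x -0.0458 z 0.0654 ang -1.454
0.0 588 218 x -0.043 z 0.0427 ang -1.952
0.0 575 185 x -0.0389 z 0.0545 ang -1.712
0.0 593 187 x -0.0446 z 0.0539 ang -1.706
0.0 440 212 x 0.0011 z 0.0577 ang 2.706
```

Two estimates put the axle at about (0.5445, 0.2085) with yaw -0.053, and the orange ridge is at about -1.65 rad. The plan is to close the fingers, with their 19 mm thickness along the wheel's x. I'll keep the tips at z≈97 mm, above the cheeks and drum, and push the ridges over the top one after another. First I'll approach.

```bash
python3 -m handwheel '[[1.8,-2.65,0,0.0185],[1.8,-2.65,0,0.0185],[1.8,-2.65,0,0.0185],[1.8,-2.65,0,0.0185],[1.8,-2.65,0,0.0185],[1.8,-2.65,0,0.0185],[1.8,-2.65,0,0.0185],[1.8,-2.65,0,0.0185],[1.8,-2.65,0,0.0185],[1.8,-2.65,0,0.0185],[1.8,-2.65,0,0.0185],[1.8,-2.65,0,0.0185],[1.8,-2.65,0,0.0185],[1.8,-2.65,0,0.0185],[1.8,-2.65,0,0.0185],[1.8,-2.65,0,0.0185],[0,0,0,0],[0,0,0,0]]' 1 20
python3 - <<'E'
from h import *
grab('side','s1');grab('wrist','w1');st=arm.get_state();print(st['eef_pos'],st['ee_rot'],st['width'],st['t'])
E
```

```text
t: 1.95
eef_pos: [0.5189, 0.2097, 0.4044]
ee_rot: [3.141, 0.001, -0.055]
force: [-0.5, 1.1, -0.2]
width: 0.0004
[0.51843457 0.21066771 0.40453478] [ 3.14156590e+00  2.43567841e-04 -5.28369990e-02] 0.0004072012327433779 2.05
```

View pics/s1.png

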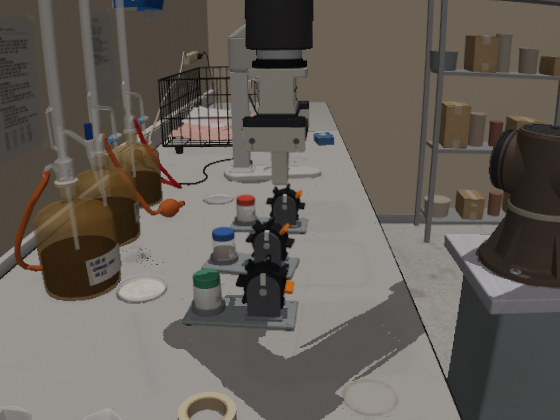

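View pics/w1.png

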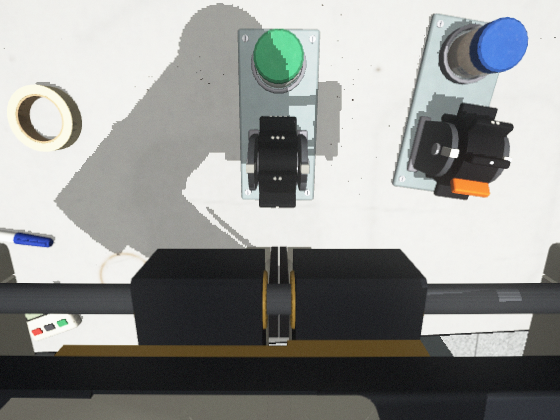

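The wrist view shows the green stand square to the gripper, with plate corners at (238,29), (320,29), (314,199) and (242,199). I'll zoom in to refine the wheel phase.

```bash
python3 - <<'E'
from h import *
w=load('w1')
cv2.imwrite('pics/wz.png',cv2.resize(w['image'][100:220,220:340],None,fx=5,fy=5,interpolation=cv2.INTER_CUBIC)[:,:,::-1])
P=[onplane(w,u,v,.01) for u,v in [(238,29),(320,29),(314,199),(242,199)]]
d=(P[0]+P[1]-P[2]-P[3])/2;u=d/np.linalg.norm(d);print(np.linalg.norm(d),np.linalg.norm(P[0]-P[1]),np.arctan2(d[1],d[0]),sum(P)/4-.04*u)
E
```

```text
0.17693770449381727 0.08253770813397886 -0.059936990114952585 [0.54354707 0.20865827 0.01      ]
```

View pics/wz.png

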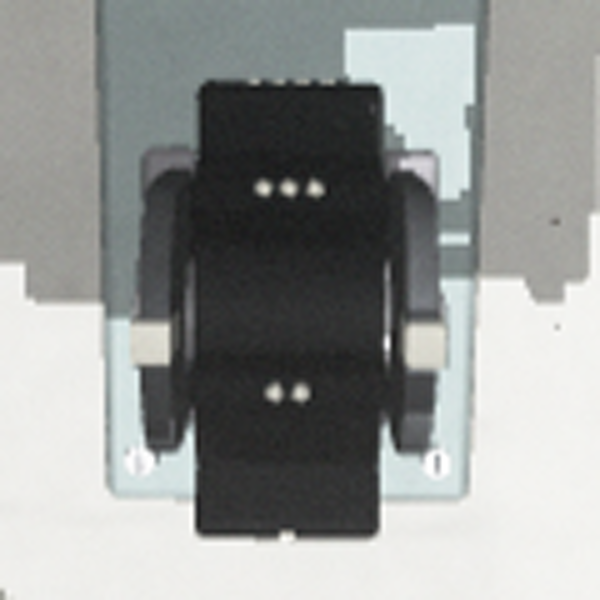

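Here the marks sit at crop y≈343, the 2-dot ridge at y≈393, the 1-dot at y≈535 and the 3-dot at y≈188. I'll intersect those rays with the 45 mm circle.

```bash
cat >> h.py <<'E'
AX=np.array([.544,.2085,.06]); YAW=-.055
U=np.array([np.cos(YAW),np.sin(YAW),0]); N=np.array([-U[1],U[0],0])
def ridge(f,u,v,r=.045):
    F,R,t=par(f); s=slopes(f,u,v); d=R.T@np.array([*s,1]); c=-R.T@t-AX
    a=np.array([c@U,c[2]]); b=np.array([d@U,d[2]])
    A,B,C=b@b,a@b,a@a-r*r
    D=B*B-A*C
    if D<0: return None
    k=(-B-np.sqrt(D))/A; p=a+k*b; return np.arctan2(p[0],p[1]), (c+k*d)@N
E
python3 - <<'E'
from h import *
w=load('w1')
for x,y in [(290,188),(288,393),(288,536)]: print(ridge(w,220+(x+.5)/5-.5,100+(y+.5)/5-.5))
print(onplane(w,220+152/5,100+343/5,.089),onplane(w,220+425/5,100+343/5,.089))
E
```

```text
(np.float64(0.6560255554912773), np.float64(0.0006479601152449344))
(np.float64(-0.1302237809734053), np.float64(0.0009490003646331266))
(np.float64(-0.9301805739644803), np.float64(0.0010114759343428819))
[0.5450102  0.23318129 0.089     ] [0.54241068 0.18498258 0.089     ]
```

The orange ridge is at about -1.70 rad, and the ridge I push first (2 dots) is at -0.13. Now I'll descend behind it.

```bash
python3 -m handwheel '[[0,-0.05,-2.6,0],[0,-0.05,-2.6,0],[0,0,-2.6,0],[0,0,-2.2,0],[0,0,-1.8,0],[0,0,-1.0,0],[0,0,0,0]]'
python3 - <<'E'
from h import *
f=grab('side','s2');st=arm.get_state();print(st['eef_pos'],st['force'])
w=grab('wrist','w2')
im=np.hstack([cv2.resize(f['image'][180:335,175:330],(400,400)),cv2.resize(w['image'][50:330,140:420],(400,400))]);cv2.imwrite('pics/c2.png',im[:,:,::-1])
E
```

```text
t: 2.75
eef_pos: [0.5181, 0.2098, 0.2755]
ee_rot: [3.14, 0.002, -0.052]
force: [0.2, 0.2, 0.8]
width: 0.0003
[0.51852957 0.20993646 0.27659842] [ 0.61588126  0.41112551 -0.51819378]
```

View pics/c2.png

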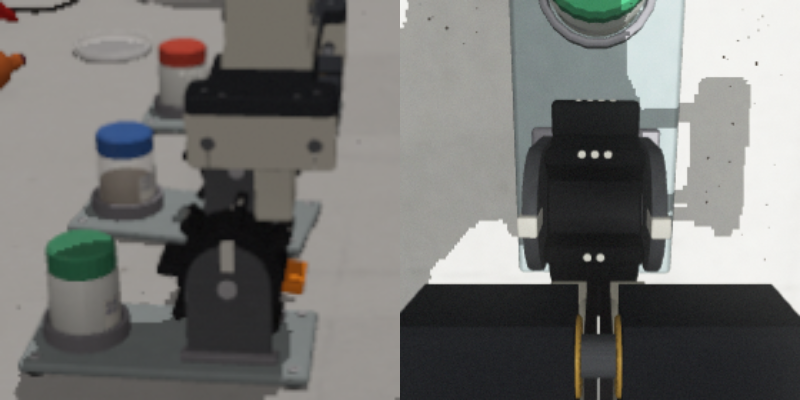

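The fingertip is in the gap behind the 2-dot ridge, with no contact force yet. Pushing 35 mm.

```bash
python3 -m handwheel '[[0.5,-0.03,0,0],[0.5,-0.03,0,0],[0.5,-0.03,0,0],[0.5,-0.03,0,0],[0.5,-0.03,0,0],[0.5,-0.03,0,0],[0.5,-0.03,0,0],[0,0,0,0]]'
python3 - <<'E'
from h import *
f=grab('side','s3');st=arm.get_state();print(st['eef_pos'],st['force'])
w=grab('wrist','w3')
im=np.hstack([cv2.resize(f['image'][180:335,175:330],(400,400)),cv2.resize(w['image'][50:330,140:420],(400,400))]);cv2.imwrite('pics/c3.png',im[:,:,::-1])
E
```

```text
t: 3.65
eef_pos: [0.5541, 0.2069, 0.2761]
ee_rot: [3.141, 0.001, -0.053]
force: [-2.1, -0.5, 0.3]
width: 0.0006
[0.55410339 0.20693583 0.27634825] [-1.88933093 -0.54788607  0.55805275]
```

View pics/c3.png

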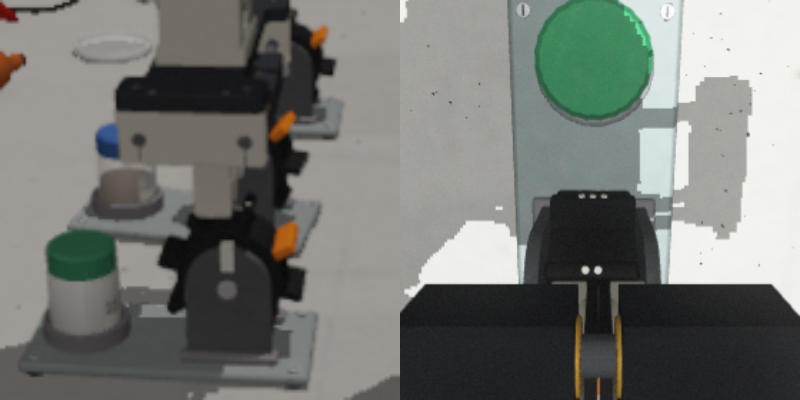

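The orange ridge rolled up to about -1.0 rad, with only about 2 N of reaction. Backing off, lifting over and dropping behind the 1-dot ridge.

```bash
python3 -m handwheel '[[-0.3,0.02,0,0],[0,0,1.5,0],[0,0,1.5,0],[-1.2,0.06,0,0],[-1.3,0.07,0,0],[-1.2,0.06,0,0],[0,0,0,0],[0,0,0,0]]'
python3 - <<'E'
from h import *
w=grab('wrist','w4');st=arm.get_state();print(st['eef_pos'],st['force'])
cv2.imwrite('pics/c4.png',cv2.resize(w['image'][80:300,180:380],None,fx=2.7,fy=2.7)[:,:,::-1])
E
```

```text
t: 4.55
eef_pos: [0.5131, 0.2095, 0.3066]
ee_rot: [3.141, -0.0, -0.052]
force: [0.2, 0.5, -1.0]
width: 0.0005
[0.51352861 0.20953764 0.30662635] [-0.13427178 -0.13292152 -0.00657962]
```

View pics/c4.png

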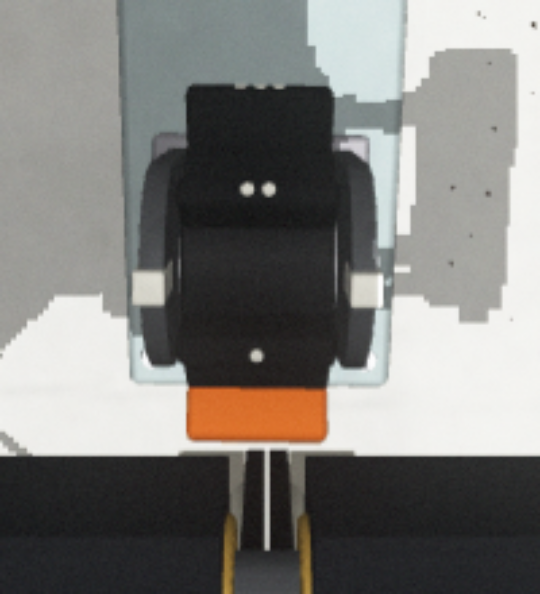

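```bash
python3 - <<'E'
from h import *
w=load('w4')
for x,y in [(257,189),(257,355)]: print(ridge(w,180+x/2.7,80+y/2.7))
p=arm.get_state()['eef_pos']-AX; print(p@U,p@N)
E
```

```text
(np.float64(0.5338208201857846), np.float64(0.0007750425978282309))
(np.float64(-0.25001320697467083), np.float64(0.0007151739166073404))
-0.030482359271898955 -0.0006390153262087401
```

The 1-dot ridge is at -0.25 and the orange at -1.035, matching the prediction. Making the second push.

```bash
python3 -m handwheel '[[0,0,-1.5,0],[0,0,-1.5,0],[0,0,0,0],[0.5,-0.03,0,0],[0.5,-0.03,0,0],[0.5,-0.03,0,0],[0.5,-0.03,0,0],[0.5,-0.03,0,0],[0.5,-0.03,0,0],[0.5,-0.03,0,0],[0.5,-0.03,0,0],[0,0,0,0]]'
python3 -m handwheel '[[-0.3,0.02,0,0],[0,0,1.5,0],[0,0,1.5,0],[-1.2,0.06,0,0],[-1.3,0.07,0,0],[-1.2,0.06,0,0],[0,0,0,0],[0,0,0,0]]'
python3 - <<'E'
from h import *
w=grab('wrist','w5');p=arm.get_state()['eef_pos']-AX; print(p@U,p@N,p[2])
cv2.imwrite('pics/c5.png',cv2.resize(w['image'][80:300,180:380],None,fx=2.7,fy=2.7)[:,:,::-1])
E
```

```text
t: 5.8
eef_pos: [0.5543, 0.2068, 0.2763]
ee_rot: [3.141, 0.0, -0.053]
force: [-1.5, -0.5, 0.5]
width: 0.0005
t: 6.6
eef_pos: [0.5132, 0.2092, 0.3067]
ee_rot: [-3.142, -0.0, -0.052]
force: [0.3, -0.1, -0.1]
width: 0.0005
-0.030474818747828387 -0.0009517584551253815 0.24664040443695018
```

View pics/c5.png

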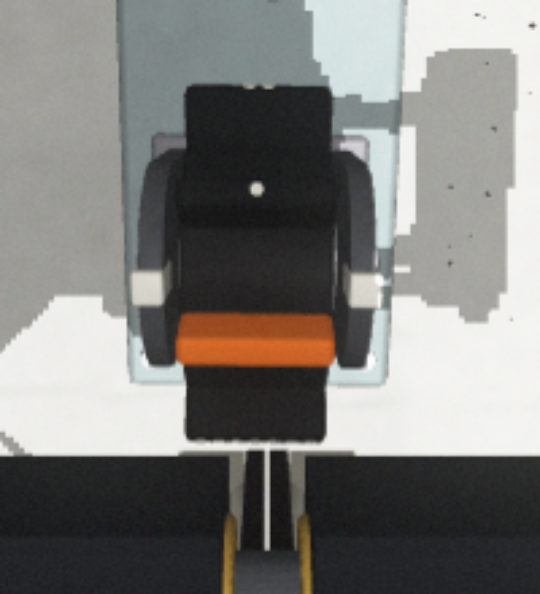

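The orange ridge is now at about -0.25 rad. Full alignment needs about 18.9 mm of push, so I'll push 17.5 mm, then lift and measure.

```bash
python3 -m handwheel '[[0,0,-1.5,0],[0,0,-1.5,0],[0,0,0,0],[0.4,-0.02,0,0],[0.4,-0.02,0,0],[0.4,-0.02,0,0],[0.3,-0.02,0,0],[0.25,-0.01,0,0],[0,0,0,0],[0,0,0,0]]'
python3 -m handwheel '[[-0.5,0.03,0,0],[0,0,1.5,0],[0,0,1.5,0],[-1.25,0.07,0,0],[0,0,0,0],[0,0,0,0]]'
python3 - <<'E'
from h import *
w=grab('wrist','w6');p=arm.get_state()['eef_pos']-AX; print(p@U,p@N,p[2])
cv2.imwrite('pics/c6.png',cv2.resize(w['image'][100:260,200:360],None,fx=3.7,fy=3.7,interpolation=cv2.INTER_CUBIC)[:,:,::-1])
E
```

```text
t: 7.65
eef_pos: [0.5315, 0.2082, 0.2767]
ee_rot: [-3.141, -0.001, -0.053]
force: [-0.3, 0.6, 0.2]
width: 0.0004
t: 8.25
eef_pos: [0.513, 0.2091, 0.3063]
ee_rot: [3.141, 0.0, -0.052]
force: [-0.9, 0.1, -0.5]
width: 0.0006
-0.030715136840878097 -0.0010667650999564003 0.2462082483080263
```

View pics/c6.png

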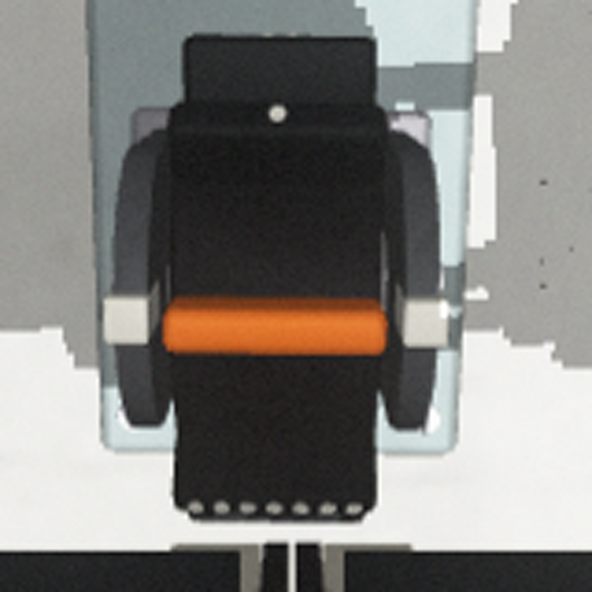

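```bash
python3 - <<'E'
from h import *
w=load('w6'); F,R,t=par(w); print(-R.T@t-AX)
for x,y in [(278,113),(276,311),(276,352),(276,331)]: print(ridge(w,200+x/3.7-.36,100+y/3.7-.36))
print([onplane(w,200+x/3.7-.36,100+320/3.7-.36,.089)-AX for x in (127,424)])
f=grab('side','s6')
cv2.imwrite('pics/c7.png',cv2.resize(f['image'][230:335,185:305],None,fx=5,fy=5,interpolation=cv2.INTER_CUBIC)[:,:,::-1])
E
```

```text
[ 0.0438133  -0.00388096  0.22534216]
(np.float64(0.8205589624824551), np.float64(0.0005870602333232198))
(np.float64(0.11179586607033132), np.float64(0.0007481601153131836))
(np.float64(-0.026234324878465075), np.float64(0.0007506186590385704))
(np.float64(0.04518374002744829), np.float64(0.0007480434425822731))
[array([0.00146394, 0.02499094, 0.029     ]), array([-0.0010524 , -0.02296069,  0.029     ])]
```

View pics/c7.png

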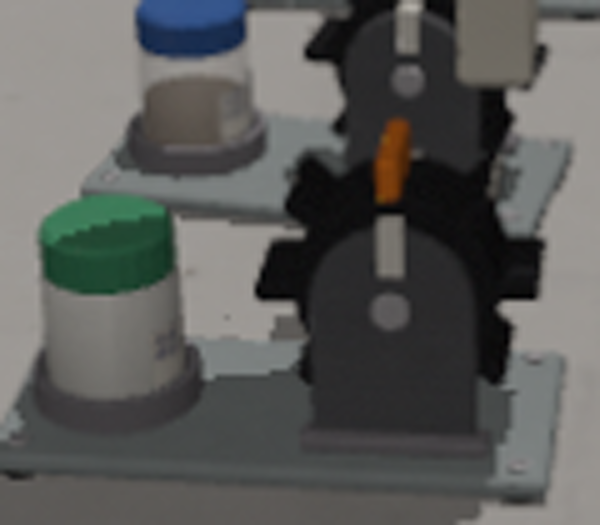

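```bash
python3 - <<'E'
from h import *
w=load('w6'); s=load('s6')
print(ridge(w,200+275/3.7-.36,100+508/3.7-.36))
def sp(x,y,off):
    F,R,t=par(s); sl=slopes(s,185+x/5-.4,230+y/5-.4); d=R.T@np.array([*sl,1]); c=-R.T@t
    p0=AX+N*off; p=c+d*((p0-c)@N)/(d@N); q=p-p0; return (q@U).round(4),q[2].round(4)
print('hub',sp(390,311,.027),'mark top',sp(390,215,.027),'mark bottom',sp(390,277,.027))
for x,y in [(376,200),(400,200),(388,150),(258,298),(290,298),(258,270),(508,298),(538,298),(540,270)]: print(x,y,sp(x,y,.017))
cv2.imwrite('pics/c8.png',cv2.resize(s['image'][250:300,230:300],None,fx=11,fy=11,interpolation=cv2.INTER_CUBIC)[:,:,::-1])
g=np.clip(s['image'][250:300,230:300].astype(int)*3,0,255).astype(np.uint8)
cv2.imwrite('pics/c8.png',cv2.resize(g,None,fx=11,fy=11,interpolation=cv2.INTER_CUBIC)[:,:,::-1])
E
```

```text
(np.float64(-0.756618200013921), np.float64(0.0010922385294582383))
hub (np.float64(0.0009), np.float64(-0.0019)) mark top (np.float64(0.0002), np.float64(0.031)) mark bottom (np.float64(0.0007), np.float64(0.0099))
376 200 (np.float64(0.0058), np.float64(0.0311))
400 200 (np.float64(-0.0017), np.float64(0.0313))
388 150 (np.float64(0.0017), np.float64(0.0481))
258 298 (np.float64(0.044), np.float64(-0.0045))
290 298 (np.float64(0.0338), np.float64(-0.004))
258 270 (np.float64(0.0436), np.float64(0.0054))
508 298 (np.float64(-0.0348), np.float64(-0.0013))
538 298 (np.float64(-0.0442), np.float64(-0.001))
540 270 (np.float64(-0.0448), np.float64(0.0088))
```

View pics/c8.png

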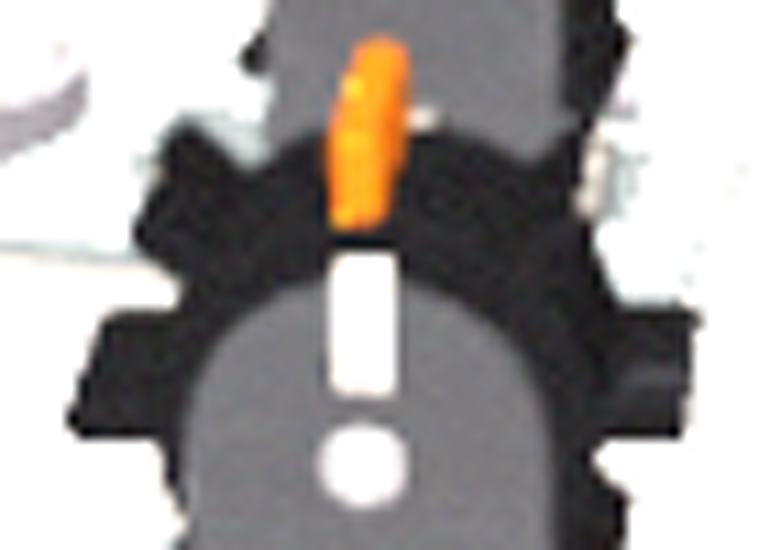

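Both views agree: the orange ridge is slightly past upright, at about +0.04 rad (wrist 0.03–0.045, side about 0.04). I'll nudge it back about 1.5 mm from the far side, slowly.

```bash
python3 -m handwheel '[[1,-0.05,0,0],[1,-0.05,0,0],[1,-0.05,0,0],[1,-0.05,0,0],[1,-0.05,0,0],[0,0,0,0],[0,0,-1.5,0],[0,0,-1.5,0],[0,0,0,0]]'
python3 -m handwheel '[[-0.1,0,0,0],[-0.1,0,0,0],[-0.1,0,0,0],[-0.1,0.01,0,0],[-0.1,0.01,0,0],[0,0,0,0],[0,0,0,0]]'
python3 - <<'E'
from h import *
p=arm.get_state()['eef_pos']-AX; print(p@U,p@N,p[2])
f=grab('side','s9')
g=np.clip(f['image'][250:300,230:300].astype(int)*3,0,255).astype(np.uint8)
cv2.imwrite('pics/c9.png',cv2.resize(g,None,fx=11,fy=11,interpolation=cv2.INTER_CUBIC)[:,:,::-1])
E
```

```text
t: 9.25
eef_pos: [0.5629, 0.2061, 0.2747]
ee_rot: [3.14, 0.003, -0.053]
force: [-0.1, -0.5, -0.5]
width: 0.0007
t: 9.95
eef_pos: [0.5591, 0.207, 0.2772]
ee_rot: [-3.141, -0.001, -0.053]
force: [3.7, 0.6, 2.5]
width: 0.0006
0.015135289611812156 -0.0006487213607692403 0.21724270606978852
```

View pics/c9.png

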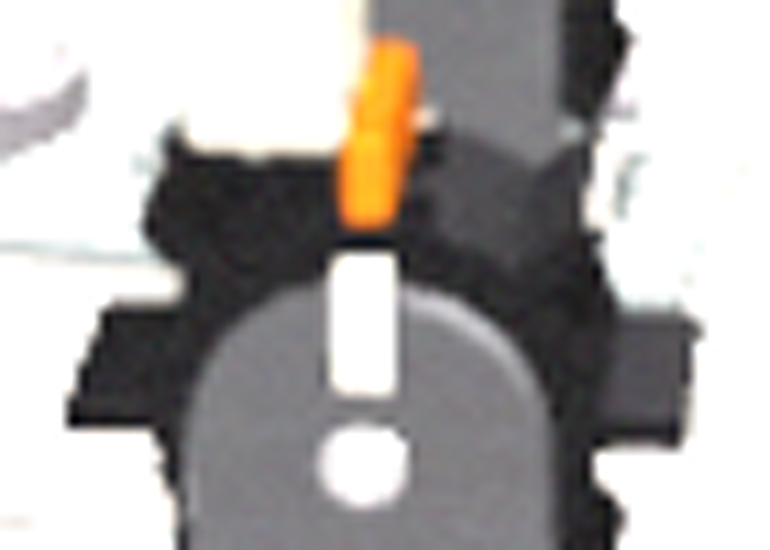

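The ridge moved back about 1.6 mm, with its base now over the mark. Backing off, lifting and measuring.

```bash
python3 -m handwheel '[[0.3,0,0,0],[0.2,0,0,0],[0,0,1.5,0],[0,0,1.5,0],[0,0,2,0],[-1.6,0.08,0,0],[-1.6,0.08,0,0],[-1.6,0.08,0,0],[0,0,0,0],[0,0,0,0]]'
python3 - <<'E'
from h import *
w=grab('wrist','w10');p=arm.get_state()['eef_pos']-AX; print(p@U,p@N,p[2])
cv2.imwrite('pics/c10.png',cv2.resize(w['image'][100:260,200:360],None,fx=3.7,fy=3.7,interpolation=cv2.INTER_CUBIC)[:,:,::-1])
f=grab('side','s10');cv2.imwrite('pics/c11.png',f['image'][:,:,::-1])
E
```

```text
t: 11.0
eef_pos: [0.5157, 0.2093, 0.3266]
ee_rot: [3.141, 0.0, -0.052]
force: [-0.1, -0.7, 0.7]
width: 0.0004
-0.028020631019219217 -0.0006919802841942584 0.2665585285713519
```

View pics/c10.png

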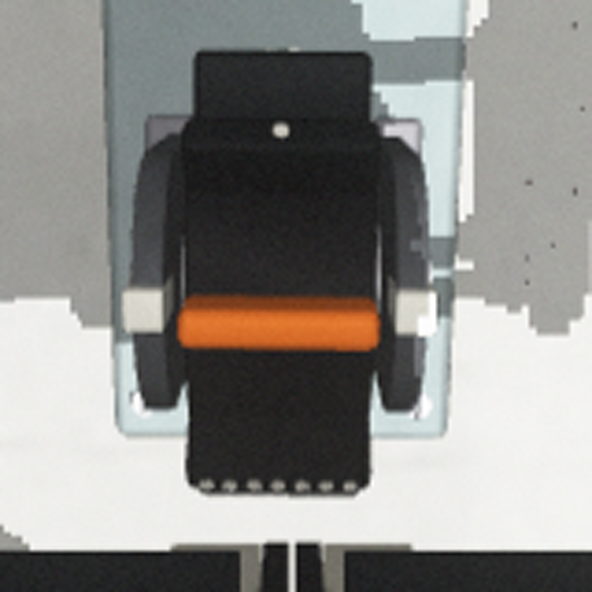

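View pics/c11.png

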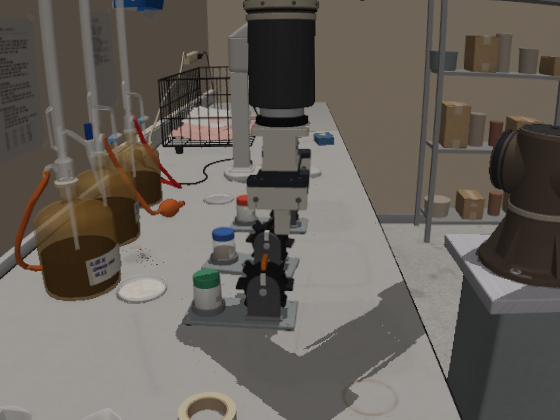

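```bash
python3 - <<'E'
from h import *
w=load('w10')
for x,y in [(281,129),(279,308),(279,350),(279,329),(279,486)]: print(ridge(w,200+x/3.7-.36,100+y/3.7-.36))
print([(onplane(w,200+x/3.7-.36,100+y/3.7-.36,.089)-AX)@U for x,y in ((143,310),(412,310))])
E
python3 -m handwheel '[[0,0,4,0],[-3,3,3,0],[-3,3,1,0],[-3,3,0,0],[-3,3,0,0],[-3,3,0,0],[-2,3,0,0],[0,0,0,0],[0,0,0,0]]'
python3 - <<'E'
from h import *
t=grab('top','t11')
cv2.imwrite('pics/t11c.png',cv2.resize(t['image'][145:245,185:415],None,fx=3.4,fy=3.4,interpolation=cv2.INTER_CUBIC)[:,:,::-1])
H,S,V=[a.astype(int) for a in cv2.split(cv2.cvtColor(t['image'],cv2.COLOR_RGB2HSV))]
m=((H>6)&(H<20)&(S>170)&(V>120)).astype(np.uint8); m[:140]=0;m[245:]=0;m[:,:190]=0;m[:,420:]=0
n,l,st,c=cv2.connectedComponentsWithStats(m)
for i in range(1,n):
    if st[i][4]>20: print(st[i],c[i],ridge(t,*c[i]) if c[i][0]<240 else '')
E
```

```text
(np.float64(0.7869806333140797), np.float64(0.0006729915280635771))
(np.float64(0.08556458036972697), np.float64(0.0008878469349017625))
(np.float64(-0.07280767334796429), np.float64(0.0008887404853790837))
(np.float64(0.007453051359691282), np.float64(0.0008869073261728159))
(np.float64(-0.8023879616932431), np.float64(0.0010270831719015174))
[np.float64(4.987660286755254e-05), np.float64(0.0001751223686787299)]
t: 12.0
eef_pos: [0.3467, 0.3889, 0.4052]
ee_rot: [3.141, 0.0, -0.051]
force: [-0.2, -0.1, 0.4]
width: 0.0004
[203 201  15   4  39] [210.02564103 202.53846154] (np.float64(0.01666311027620449), np.float64(0.0002594575606886622))
[280 212  14   7  68] [286.66176471 215.16176471] 
[381 224  14   6  68] [387.32352941 226.92647059]
```

View pics/t11c.png

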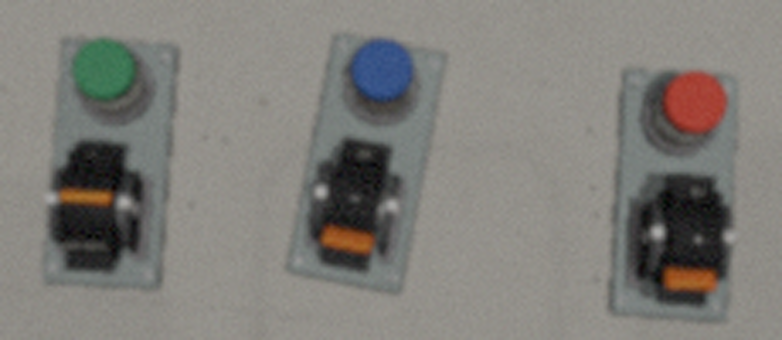

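The orange ridge now measures within about 0.02 rad of upright, from +0.007 and +0.002 down to -0.017 in the wrist view and +0.017 in the top view. The top crop shows it in line between the green stand's white marks. The blue and red wheels haven't moved, and the arm is clear of everything.

```bash
python3 -c "
from station import arm
print(arm.job_done())"
```

```text
the job is handed in; nothing more can be done
None
```

The green-capped jar's wheel now has its orange ridge upright between the white marks. The job is handed in, at about 12 s of the 35 s allowed.

- **How it was done:** I closed the fingers and pushed three ridges in turn (2-dot, 1-dot, then orange) up and away from the robot. The orange ridge started at about -1.70 rad.
- **Overshoot:** The last push went slightly past upright, to about +0.04 rad. I nudged it back about 1.6 mm from the far side, so the final small move was towards the robot.
- **Last checks:** The wrist view put the orange ridge at +0.007 rad directly. Its two neighbouring ridges gave +0.002 and -0.017. The top view gave +0.017. These differ by less than the calibration error of about 2 mm (roughly 0.04 rad).
- **Other wheels and forces:** The orange ridges on the red and blue wheels are within 0.2 pixel of where they started. The highest contact force I read was about 4 N (sampled at the end of each move), and the arm was clear when I handed in.

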